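# Roll a bearing up its gutter and shut the gate

## Task

With the fingertips, push the steel bearing steadily up the sloped gutter (no flicking, no gripping or lifting it out) until it drops over the crest and rests in the pocket against the end stop. Then push the red tab to slide the gate fully shut behind it, so that it cannot roll back, and draw the hand clear. Leave the things lying around where they are.

Things in the scene. Friction and masses are not known exactly. Their poses are not given: they have to be found in the camera images.
- gutter: Fixed aluminium gutter, 230 mm long, 42 mm wide, blue fittings, dark base. Origin on the bench under its middle; x (level) points uphill along it, y across it to the gate tab's side, z up (the mm given elsewhere are in this frame). Floor rises at 8 degrees from z 20 at x -120 to the crest, then falls at 12 degrees. Low end at the robot's right, high end at its left, tab on the robot's side.
- low_end (a point): Middle of the gutter's floor just inside the low lip (x -115, z 21 mm). The lip and the side walls (inner faces y = +-17, outer +-21) stand only 8 mm above the sloping floor, so fingertips held 11 to 16 mm above the floor pass over them and meet the bearing from behind, near its axis height.
- bearing_center (a point): Centre of the loose, smooth, slippery steel bearing: a cylinder 44 mm in diameter, 30 mm wide, 0.13 to 0.25 kg, axis across the gutter, centre 22 mm above its floor. It starts on the low lip (x about -100), rolls back there if let go below the crest; once its centre is past the crest it rolls on by itself, about 18 mm, into the pocket.
- pocket (a point): Where the bearing's centre is when it rests in the pocket (x 78, y 0, z 64 mm), touching the upright blue end stop (face at x 100, top at z 79 mm). The walls beside the pocket reach z 53 mm.
- crest (a point): Middle of the gutter's floor at the crest (x 60, y 0, z 45 mm). Beside it, at x 37 to 61 and y 21 to 35, the gate's blue guide block reaches z 72 mm.
- gate_tab (a point): Centre of the outer face of the gate's upright red tab (26 mm along the gutter, 26 high, 6 thick), to be pushed along -y. It moves with the gate: x 49, z 64, y 76 mm fully open and 44 shut. The steel bar (8 mm wide, 9 high, about z 60) runs from it over the wall into the gutter, its tip 52 mm from this face.
- gate (a joint): Slide of the gate in m: 0 fully open, 0.032 fully shut (end of travel). It moves stiffly, at 2 to 3 N, and stays where it is left. It starts up to 6 mm from fully open.
- tin_c (a point): Bystander: round green and white tin, 79 mm wide, 24 mm high; middle of its underside.
- cutters_c (a point): Bystander: red-handled cutters, 113 mm long, lying flat.
- spool_c (a point): Bystander: white reel of solder, 49 mm wide, 36 mm high, standing on its flange.
- driver_c (a point): Bystander: yellow screwdriver, 140 mm long, lying flat.
- sink_c (a point): Bystander: finned grey heat sink, 32 x 32 x 20 mm.
Mind the look-alikes: they are no part of the job. Leave any purple look-alike of the part that bears bearing_center alone.

How it is judged:
On the way:
1. the bearing rests in the pocket against the stop (its centre within 8 mm of the seat) while the gate is still open (under 12 mm) (distance between bearing_center and pocket below 0.008 m and linear speed of bearing below 0.05 m/s and value of joint gate below 0.012 m), for 0.2 s.
At the end, for the whole second after the job is handed in: the bearing lies still in the pocket, its centre within 8 mm of the seat point, and the gate has been pushed at least 28 of its 32 mm, shut behind it (distance between bearing_center and pocket below 0.008 m and linear speed of bearing below 0.02 m/s and value of joint gate above 0.028 m); the robot touches nothing.
It fails at once if the bearing is lifted off the gutter's floor (more than about 10 mm) (z of bearing_center in the frame of gutter above 0.08 m or (x of bearing_center in the frame of gutter below 0 m and z of bearing_center in the frame of gutter above 0.066 m) or (x of bearing_center in the frame of gutter below -0.06 m and z of bearing_center in the frame of gutter above 0.06 m)).
It fails at once if the bearing leaves the gutter sideways or over its ends (y of bearing_center in the frame of gutter above 0.02 m or y of bearing_center in the frame of gutter below -0.02 m or x of bearing_center in the frame of gutter below -0.115 m or x of bearing_center in the frame of gutter above 0.095 m).
It fails at once if the bearing is flicked or thrown along (faster than 0.6 m/s) (linear speed of bearing above 0.6 m/s).
It fails at once if a thing lying around is moved by more than 20 mm (distance of any of tin_c, cutters_c, spool_c, driver_c, sink_c from where it was at the start of the episode above 0.02 m).
It also fails if it takes over 45 s, if anything falls off the work surface, if the arm or the gripper's body presses on something with over 40 N, if the wrist force passes 120 N, or if a joint passes its speed limit or range.

## Robot

A 6-joint arm with a two-finger parallel gripper is mounted at the origin on a cart in front of the work surface, level with it; the furniture and walls round the work are solid. World frame = base frame: x ahead of the robot, y to its left, z up, the work surface at z = 0. Lengths are in m, angles in rad, forces in N, time in s.
With the tool pointing down it reaches from about 0.425 to 0.95 m from the base axis. Payload 3.5 kg.
Tool frame: the origin (TCP) lies midway between the tips of the shut fingers; the grasp point (between the pads) lies 19 mm behind it; x points along the fingers, y is the direction in which the jaws open and shut, and the axes are right-handed (so a half turn about x gives the same grasp; the last joint's range is limited). The gripper opens to 85 mm and grips with 20 to 120 N. Pads are 22 mm wide; open, the fingers measure 114 mm over their backs; the gripper's body (76 mm by 85 mm) begins 54 mm behind the grasp point. The pads swing forward as they close: fully open they stand 13 mm farther back than shut.
Start: joints at [1.13, 0.286, 1.577, -0, 1.279, -0.15], TCP at [0.193, 0.647, 0.231] pointing down, gripper open.
Joint ranges: [-2.77, 2.77], [-0.9, 2.22], [0.21, 2.48], [-1.53, 4.67], [0.24, 2.81], [-2.84, 2.84]. Speed limits (rad/s): [2.79, 2.79, 3.14, 3.14, 3.14, 3.14].

## Interface

Orientations are given as a unit quaternion [x, y, z, w].
In Python, from plant import ctrl, vision gives the robot as it stands. The module is installed in compiled form; this text tells all that it offers.
- The arm moves only by the tool play_rows, never from a script. Its arguments are lists of equal length, an entry for each row: "claw": the closure in counts, from 0 (fully open) to 255 (shut); "travel": the shift along the tool's x, y, z in m, a list of three; "dr": the turn, a rotation vector about the tool's x, y, z in rad, a list of three. In form: {"claw": [claw, ...], "travel": [[tx, ty, tz], ...], "dr": [[wx, wy, wz], ...]}. A call has 1 to 20 rows; each row is the pose to reach, as a shift and turn from the pose measured when the call began, along the tool's axes at that moment; what a row does not reach only later rows make up. A row lasts 1/10 s, in which the tool goes at most 50 mm and 8.59 degrees, less where a joint would pass 70% of its speed; a pose out of reach is approached as far as the arm can. A call with a gripper value outside its range is refused whole. The fingers move at their own pace and stop on an object; "force" is the grip in N (left out, the last holds). Time passes only in rows, so rows that repeat a pose let the fingers close. It gives the time, the measured TCP pose, the force and the opening at its end, in the units of the state.
- ctrl.get_state(): the state, without advancing time (a new reading comes with each control period).
- vision.read_camera(name): name is "scene" or "top"; returns a dict with "img" (420x560x3 uint8, red, green, blue), "range_z" (420x560 float32, m along the optical axis (not along the pixel's ray), 0 where there is no reading), "K" (3x3 intrinsics, pixels), "world_to_cam" (4x4, takes a point from world to camera coordinates). Camera axes: x right, y up, looking along -z (the intrinsics and any distortion apply to the point x, -y, -z); pixel columns grow to the right and rows downward; lengths in m; the calibration is good to about 2 mm. A picture is of the moment at which its call begins.
- ctrl.sign_off(): hands the job in, once; it reports no verdict.
The state is a dict: "time": time; "qpos": joint angles; "dq": joint speeds; "joint_efforts": joint torques, N m; "eef_pos": TCP position; "tcp_rot": TCP orientation; "contact_force": force on the tool from outside, world axes, zero at the start; "wrist_torque": the same for the moment, N m; "opening": opening from 0.0 (shut) to 1.0 (fully open).
Only numpy, scipy, OpenCV 4.12 (cv2) and the standard library are available. Lean on these libraries where they do the work, as an engineer would, in place of code of your own. Each camera call takes 0.05 s, during which the arm holds its last target.

## Working session

There is one attempt and no reset: what is moved stays moved. The work goes in short steps, Python scripts to look and compute and a tool call to move; the robot and the scene stay as the last step left them, time stands still between calls to the robot, and variables do not carry over. Pictures are saved under pics/ and viewed, and the job is handed in when it is done.

Besides the shell and the picture viewer there is one more tool, called after "Request:" as name(argument=value, ...), one argument or row to a line, values as JSON. play_rows: Moves the arm, as the interface text tells. Its arguments: {"type":"object","properties":{"claw":{"type":"array","items":{"type":"number"}},"travel":{"type":"array","items":{"type":"array","items":{"type":"number"}}},"dr":{"type":"array","items":{"type":"array","items":{"type":"number"}}},"force":{"type":"number"}},"required":["claw","travel","dr"]}

```bash
mkdir -p pics; python3 - <<'E'
from plant import ctrl, vision
import cv2, numpy as np
s=ctrl.get_state(); print(s)
for n in ("scene","top"):
    d=vision.read_camera(n); cv2.imwrite(f"pics/{n}0.png",d["img"][:,:,::-1]); np.savez(f"/tmp/{n}0.npz",**d)
    print(n,d["K"],d["world_to_cam"],d.keys())
E
```

```text
{'time': 0.0, 'qpos': array([ 1.12997025e+00,  2.87220472e-01,  1.57820135e+00,  1.97483253e-05,
        1.27856234e+00, -1.50004535e-01]), 'dq': array([ 1.02551186e-03,  4.38031880e-04,  4.96662307e-04,  3.15034108e-04,
       -6.31972276e-04, -3.41123642e-05]), 'joint_efforts': array([-3.88968547e-04, -4.05980659e+01, -2.92627412e+01, -1.18944104e-04,
        5.53507707e-03,  2.31837141e-06]), 'eef_pos': array([0.19323515, 0.64606297, 0.22989743]), 'tcp_rot': array([ 0.10165395,  0.69989607, -0.10326786,  0.69939096]), 'contact_force': array([ 0.60516307,  0.43329199, -0.87165466]), 'wrist_torque': array([-0.01469869, -0.00807374, -0.00664217]), 'opening': 1.0036132817758674}
scene [[525.14066646   0.         278.40814702]
 [  0.         525.14066646 213.46010229]
 [  0.           0.           1.        ]] [[ 0.47289268 -0.88075213 -0.0254599  -0.58035718]
 [ 0.42458345  0.20245765  0.88246235 -0.21229509]
 [-0.77207604 -0.42811983  0.46969352 -1.10535645]
 [ 0.          0.          0.          1.        ]] dict_keys(['img', 'range_z', 'K', 'world_to_cam'])
top [[504.22186012   0.         279.60712493]
 [  0.         504.22186012 201.88796975]
 [  0.           0.           1.        ]] [[-0.0128965  -0.99989584 -0.00647972 -0.38204294]
 [ 0.99100408 -0.01364458  0.13313428 -0.55801133]
 [-0.13320883 -0.00470447  0.99107683 -1.59859481]
 [ 0.          0.          0.          1.        ]] dict_keys(['img', 'range_z', 'K', 'world_to_cam'])
```

View pics/scene0.png

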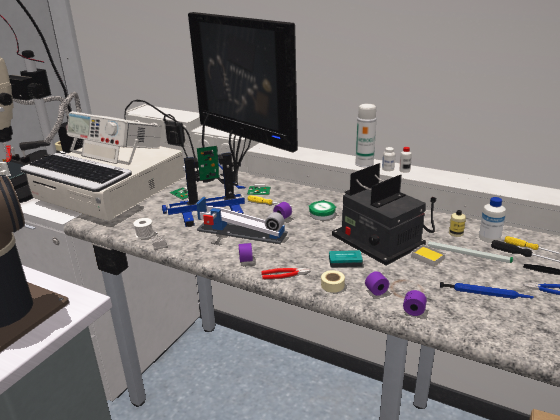

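View pics/top0.png

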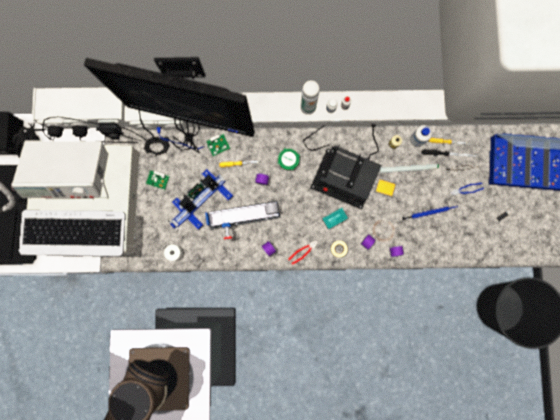

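```bash
cat > h.py <<'E'
import numpy as np, cv2
def load(n): return dict(np.load(n))
def proj(d,P):
    P=np.atleast_2d(P); T=d["world_to_cam"]; c=P@T[:3,:3].T+T[:3,3]
    c=c*[1,-1,-1]; q=c@d["K"].T; return q[:,:2]/q[:,2:]
def cloud(d):
    h,w=d["range_z"].shape; v,u=np.mgrid[:h,:w].astype(float); z=d["range_z"].astype(float)
    K=d["K"]; c=np.stack([(u-K[0,2])/K[0,0]*z,-(v-K[1,2])/K[1,1]*z,-z],-1)
    T=d["world_to_cam"]; return (c-T[:3,3])@T[:3,:3]
E
python3 - <<'E'
from h import *
for n,(x0,y0,x1,y1) in (("scene",(150,180,310,260)),("top",(170,170,310,275))):
    d=load(f"/tmp/{n}0.npz"); im=d["img"][y0:y1,x0:x1,::-1]
    cv2.imwrite(f"pics/{n}0c.png",cv2.resize(im,None,fx=5,fy=5,interpolation=cv2.INTER_CUBIC))
    print(n,proj(d,[0,0,0]),proj(d,[0.193,.646,.23]))
    P=cloud(d)
    pts={"scene":[(275,220),(284,210),(208,219),(245,253),(143,229),(200,235),(285,240),(233,215)],"top":[(210,218),(279,210),(243,215),(228,237),(268,249),(262,180)]}[n]
    for u,v in pts: print((u,v),P[v,u].round(4))
E
```

```text
scene [[  2.68789538 314.31877327]] [[-114.24172676  138.39142366]]
(275, 220) [ 0.5189 -0.3723  0.0577]
(284, 210) [ 0.6158 -0.3464  0.0344]
(208, 219) [ 0.4316 -0.2303  0.0701]
(245, 253) [ 0.3844 -0.3647  0.0343]
(143, 229) [ 0.377  -0.0598  0.0274]
(200, 235) [ 4.539e-01 -1.816e-01 -2.000e-04]
(285, 240) [ 0.527  -0.3951  0.0008]
(233, 215) [ 0.5223 -0.2437  0.0406]
top [[159.10479279 377.8934902 ]] [[-92.22075826 326.17507599]]
(210, 218) [ 0.5033 -0.164   0.0371]
(279, 210) [ 0.5308 -0.3869 -0.0012]
(243, 215) [ 0.5111 -0.271   0.0417]
(228, 237) [ 0.4386 -0.2265  0.0767]
(268, 249) [ 0.401  -0.3504  0.0405]
(262, 180) [ 0.6244 -0.3332  0.0433]
```

```bash
sleep 1
```

```text
(no output)
```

View pics/scene0c.png

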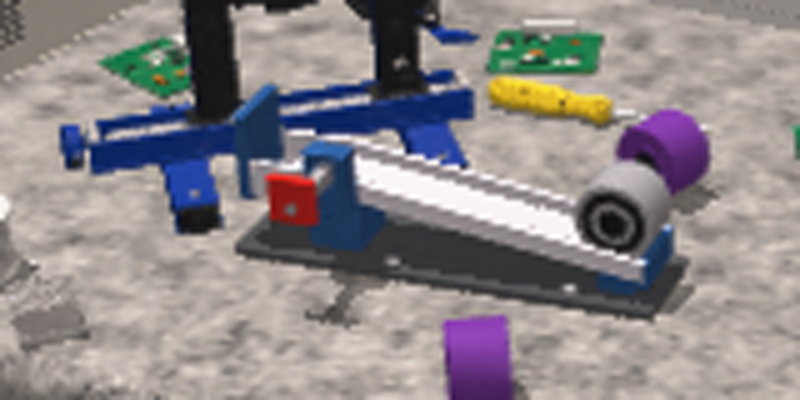

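View pics/top0c.png

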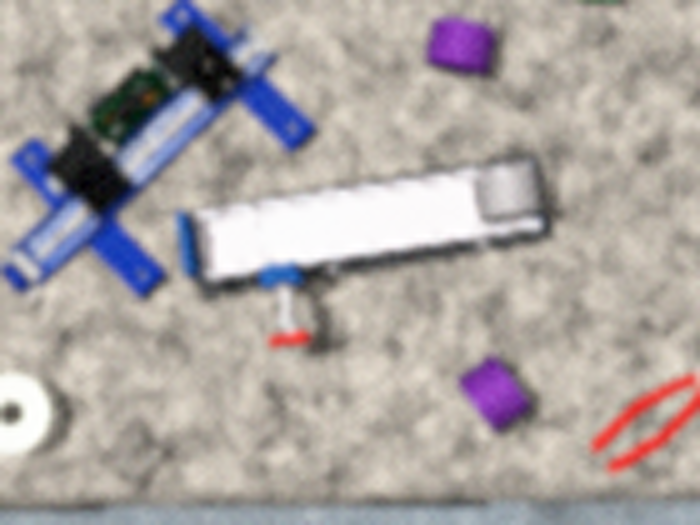

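```bash
python3 - <<'E'
from h import *
from scipy.optimize import least_squares
A=[]
for n in ("top","scene"):
    d=load(f"/tmp/{n}0.npz"); P=cloud(d); ok=d["range_z"]>0
    im=d["img"].astype(int)
    m=ok&(P[...,0]>.38)&(P[...,0]<.62)&(P[...,1]>-.45)&(P[...,1]<-.08)
    fl=m&(abs(P[...,2])<.01); print(n,"bench z med",np.median(P[fl][:,2]),P[fl][:,2].std())
    r,g,b=im[...,0],im[...,1],im[...,2]
    red=m&(r>120)&(g<80)&(b<80)&(P[...,1]>-.29)
    print("red",red.sum(),np.c_[P[red]][:40].round(4))
    white=m&(r>150)&(abs(r-b)<40)&(P[...,2]>.018)&(P[...,2]<.09)
    q=P[white]; print("white",len(q))
    np.save(f"/tmp/w_{n}.npy",q)
    c=q[:,:2].mean(0); u,s,vt=np.linalg.svd(q[:,:2]-c); print(c,vt[0],np.degrees(np.arctan2(vt[0,1],vt[0,0])))
    blue=m&(b>r+40)&(b>g+20); 
    q=P[blue]; print("blue"); 
    for k in q[(q[:,1]<-.15)|(abs(q[:,0]-.5)<.06)][::3]: print(k.round(3),end=" ")
E
```

```text
top bench z med 0.0002849197487572903 0.003902141174337948
red 4 [[ 0.4389 -0.2292  0.0724]
 [ 0.4386 -0.2328  0.0766]
 [ 0.439  -0.2352  0.0698]
 [ 0.4353 -0.2176  0.0811]]
white 989
[ 0.51771756 -0.25675931] [-0.01215092 -0.99992617] -90.69621380156053
blue
[ 0.62  -0.17   0.167] [ 0.619 -0.18   0.172] [ 0.617 -0.17   0.167] [ 0.613 -0.185  0.17 ] [ 0.612 -0.188  0.143] [ 0.62  -0.206  0.043] [ 0.617 -0.2    0.04 ] [ 0.613 -0.197  0.041] [ 0.611 -0.193  0.04 ] [ 0.614 -0.2    0.019] [ 0.611 -0.194  0.02 ] [ 0.604 -0.186  0.038] [ 0.607 -0.194  0.019] [ 0.607 -0.204  0.019] [ 0.603 -0.156  0.029] [ 0.603 -0.188  0.028] [ 0.603 -0.198  0.025] [ 0.603 -0.207  0.023] [ 0.599 -0.153  0.035] [ 0.597 -0.183  0.04 ] [ 0.601 -0.191  0.02 ] [ 0.6   -0.201  0.021] [ 0.601 -0.21   0.018] [ 0.593 -0.175  0.049] [ 0.597 -0.187  0.019] [ 0.598 -0.197  0.017] [ 0.597 -0.207  0.019] [ 0.597 -0.217  0.02 ] [ 0.59  -0.171  0.047] [ 0.595 -0.19   0.011] [ 0.593 -0.201  0.024] [ 0.593 -0.211  0.024] [ 0.593 -0.221  0.023] [ 0.589 -0.166  0.031] [ 0.59  -0.194  0.022] [ 0.59  -0.204  0.025] [ 0.589 -0.2
[... 9998 characters left out ...]
78  0.029] [ 0.488 -0.2    0.011] [ 0.492 -0.207  0.011] [ 0.493 -0.217  0.013] [ 0.497 -0.223  0.012] [ 0.541 -0.38   0.028] [ 0.491 -0.201  0.007] [ 0.487 -0.214  0.012] [ 0.489 -0.222  0.013] [ 0.533 -0.381  0.03 ] [ 0.492 -0.206  0.004] [ 0.491 -0.217  0.008] [ 0.491 -0.227  0.01 ] [ 0.537 -0.382  0.025] [ 0.526 -0.382  0.027] [ 0.547 -0.379  0.016] [ 0.522 -0.384  0.027] [ 0.549 -0.378  0.011] [ 0.536 -0.382  0.017] [ 0.531 -0.382  0.016] [ 0.529 -0.383  0.014] [ 0.513 -0.365  0.015] [ 0.514 -0.359  0.01 ] [ 0.516 -0.366  0.011] [ 0.516 -0.375  0.013] [ 0.512 -0.363  0.009] [ 0.514 -0.37   0.01 ] [ 0.513 -0.38   0.013] [ 0.51  -0.37   0.009] [ 0.51  -0.378  0.011] [ 0.396 -0.344  0.044]
```

```bash
cat > fit.py <<'E'
from h import *
from scipy.optimize import least_squares
from scipy.spatial import cKDTree
def box(x0,x1,y0,y1,z0,z1,s=.0015):
    g=lambda a,b:np.linspace(a,b,max(2,int((b-a)/s)))
    out=[]
    X,Y=np.meshgrid(g(x0,x1),g(y0,y1)); out.append(np.c_[X.ravel(),Y.ravel(),np.full(X.size,z1)])
    for y in (y0,y1):
        X,Z=np.meshgrid(g(x0,x1),g(z0,z1)); out.append(np.c_[X.ravel(),np.full(X.size,y),Z.ravel()])
    for x in (x0,x1):
        Y,Z=np.meshgrid(g(y0,y1),g(z0,z1)); out.append(np.c_[np.full(Y.size,x),Y.ravel(),Z.ravel()])
    return np.vstack(out)
def floorz(x): return np.where(x<.06,.02+(x+.12)*np.tan(np.radians(8)),.0453-(x-.06)*np.tan(np.radians(12)))
def model():
    o=[]
    for a,b,h in ((-.017,.017,0),(-.021,-.017,.008),(.017,.021,.008)):
        x=np.linspace(-.12,.10,150); y=np.linspace(a,b,max(4,int((b-a)/.0015)))
        X,Y=np.meshgrid(x,y); Z=floorz(X)+h
        if h: Z=np.where(X>.06,.053,Z)
        o.append(np.c_[X.ravel(),Y.ravel(),Z.ravel()])
    for y in (-.021,.021):
        X,T=np.meshgrid(np.linspace(-.12,.1,150),np.linspace(0,.012,8)); Z=floorz(X)+.008-T
        o.append(np.c_[X.ravel(),np.full(X.size,y),Z.ravel()])
    o.append(box(.10,.106,-.021,.021,.03,.079)); o.append(box(.037,.061,.021,.035,.03,.072))
    return np.vstack(o)
def g2w(p):
    c,s=np.cos(p[2]),np.sin(p[2]); return np.array([[c,-s],[s,c]]),np.array(p[:2])
if __name__=="__main__":
    import sys
    tree=cKDTree(model()); 
    Q=[]
    for n in ("top","scene"):
        d=load(f"/tmp/{n}0.npz"); P=cloud(d)
        q=P[d["range_z"]>0]; q=q[(abs(q[:,0]-.51)<.2)&(abs(q[:,1]+.26)<.2)]; Q.append(q)
    p=np.array([.51,-.265,np.radians(99.5)])
    def loc(q,p):
        R,t=g2w(p); return np.c_[(q[:,:2]-t)@R,q[:,2]]
    for which in ([0],[1],[0,1],[0,1],[0,1]):
        q=np.vstack([Q[i] for i in which]); l=loc(q,p)
        k=(l[:,0]>-.07)&(l[:,0]<.115)&(abs(l[:,1])<.045)&(l[:,2]>.022)&(l[:,2]<.09)&((l[:,1]<.037))
        qq=q[k]
        f=lambda v:tree.query(np.c_[loc(qq,v[:3])[:,:2],qq[:,2]-v[3]])[0]
        r=least_squares(f,np.r_[p,0],loss="soft_l1",f_scale=.002,x_scale=[.01,.01,.05,.01],diff_step=1e-4)
        print(which,r.x[:2].round(4),np.degrees(r.x[2]).round(2),r.x[3].round(4),len(qq),np.median(abs(r.fun)).round(4)); 
        if len(which)==2: p=r.x[:3]
    np.save("/tmp/pose.npy",p)
    for n,qi in zip("ts",Q):
        l=loc(qi,p)
        k=(abs(l[:,0]-.049)<.02)&(l[:,1]>.055)&(l[:,1]<.09)&(l[:,2]>.05)&(l[:,2]<.085); 
        print("tab",k.sum(),np.percentile(l[k],[3,50,97],axis=0).round(4).tolist())
        k=(l[:,0]<-.07)&(l[:,0]>-.13)&(abs(l[:,1])<.03)&(l[:,2]>.045); print("bear",np.percentile(l[k],[2,50,98],axis=0).round(4).tolist())
E
python3 fit.py
```

```text
[0] [ 0.514  -0.2617] 98.69 0.0005 810 0.0022
[1] [ 0.5144 -0.263 ] 98.57 -0.0002 917 0.0014
[0, 1] [ 0.5144 -0.2626] 98.67 0.0001 1727 0.0017
[0, 1] [ 0.5144 -0.2625] 98.48 0.0001 1700 0.0017
[0, 1] [ 0.5145 -0.2625] 98.47 0.0001 1698 0.0017
tab 26 [[0.0395, 0.0554, 0.0533], [0.0495, 0.0676, 0.0717], [0.0594, 0.0715, 0.0812]]
bear [[-0.1212, -0.0156, 0.0485], [-0.0997, -0.0014, 0.062], [-0.0794, 0.0127, 0.0738]]
tab 91 [[0.0346, 0.0685, 0.053], [0.0466, 0.0721, 0.065], [0.0595, 0.0767, 0.0775]]
bear [[-0.124, -0.0142, 0.0456], [-0.1077, 0.0102, 0.0582], [-0.0845, 0.0166, 0.0676]]
```

```bash
python3 - <<'E'
from h import *
from fit import *
from scipy.spatial.transform import Rotation as Rn
p=np.load("/tmp/pose.npy"); R,t=g2w(p)
d=load("/tmp/top0.npz"); P=cloud(d); e=load("/tmp/scene0.npz"); Pe=cloud(e)
q=np.vstack([P[d["range_z"]>0],Pe[e["range_z"]>0]])
print("cols y .7..-.6 ; rows x; max z cm")
xs=np.arange(.1,1.0,.06); ys=np.arange(.75,-.65,-.07)
print("      ",*[f"{y-.035:5.2f}" for y in ys])
for x in xs:
    row=[]
    for y in ys:
        k=(q[:,0]>x)&(q[:,0]<x+.06)&(q[:,1]<y)&(q[:,1]>y-.07); row.append(int(round(100*np.percentile(q[k][:,2],99))) if k.sum()>3 else -99)
    print(f"{x+.03:5.2f}",*[f"{r:5d}" for r in row])
print(Rn.from_quat([ 0.10165395,  0.69989607, -0.10326786,  0.69939096]).as_matrix().round(3))
print("xg",R[:,0],"yg",R[:,1])
# overlay
for n,dd,(x0,y0,x1,y1) in (("scene",e,(190,190,300,250)),("top",d,(195,190,295,250))):
    s=7; im=cv2.resize(dd["img"][y0:y1,x0:x1,::-1].copy(),None,fx=s,fy=s,interpolation=cv2.INTER_CUBIC)
    def W(g): g=np.array(g)/1000; return np.r_[R@g[:2]+t,g[2]]
    def line(a,b,c):
        u=proj(dd,[W(a),W(b)]); u=((u+.5-[x0,y0])*s).astype(int); cv2.line(im,tuple(map(int,u[0])),tuple(map(int,u[1])),c,1)
    for y in (-21,21): line((-115,y,29),(60,y,53),(0,255,0)); line((60,y,53),(100,y,53),(0,255,0))
    for a,b in (((100,-17,79),(100,17,79)),((37,35,72),(61,35,72)),((37,21,72),(61,21,72)),((37,21,72),(37,35,72))): line(a,b,(0,255,255))
    for yt in (76,70):
        c=[(36,yt,77),(62,yt,77),(62,yt,51),(36,yt,51)]
        for i in range(4): line(c[i],c[(i+1)%4],(255,255,0) if yt==76 else (255,0,255))
    th=np.linspace(0,2*np.pi,25)
    for i in range(24): line((-100+22*np.cos(th[i]),15,44.8+22*np.sin(th[i])),(-100+22*np.cos(th[i+1]),15,44.8+22*np.sin(th[i+1])),(0,0,255))
    cv2.imwrite(f"pics/{n}_ov.png",im)
E
```

```text
cols y .7..-.6 ; rows x; max z cm
        0.71  0.64  0.57  0.50  0.43  0.36  0.29  0.22  0.15  0.08  0.01 -0.06 -0.13 -0.20 -0.27 -0.34 -0.41 -0.48 -0.55 -0.62
 0.13   -72   -72   -72   -72   -72   -72   -72   -73     1     1     1     1     1     0   -72   -72   -73   -72   -73   -73
 0.19   -72   -72   -72   -72   -72   -72   -72   -72   -63   -63   -63   -63   -63   -64   -72   -72   -72   -72   -72   -73
 0.25   -72   -72   -72   -72   -72   -72   -72   -73   -72   -72   -72   -72   -72   -72   -72   -72   -73   -72   -72   -72
 0.31   -73   -73    -4     0    -3     0     0     0     0     0     0     0     0     0     0     0     0     0     0     0
 0.37   -99   -99   -99     4     9    11    11    11    11    11     1     4     2     1     1     4     3     1     3     3
 0.43   -99   -99     9     4    11    12    12    12    12    12     1     4     1     8     7     5     1     1     3     3
 0.49   -99    10    37    34    14    12    12    12    12    12     1     5     8     8     6     6     6     1     3     3
 0.55     8     8    38    49    27    23    22    22    
[... 507 characters left out ...]
   17    49    50    50    50    50    11    11    19    11    11
 0.85    50    51   -99    11     8    18    18    17    17    50    50    50    46    11    11    11    11    28    20    17
 0.91    50    50    51    51    51    51    51    63    67    67    67    66    66    66    65    65    65    65    64    64
 0.97   -99   -99   -99   -99   -99   -99   -99   -99   -99   -99   -99   -99   -99   -99   -99   -99   -99   -99   -99   -99
 1.03   -99   -99   -99   -99   -99   -99   -99   -99   -99   -99   -99   -99   -99   -99   -99   -99   -99   -99   -99   -99
[[-0.001  0.287  0.958]
 [-0.002  0.958 -0.287]
 [-1.    -0.002 -0.   ]]
xg [-0.14734831  0.98908467] yg [-0.98908467 -0.14734831]
```

```bash
sleep 1
```

```text
(no output)
```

View pics/scene_ov.png

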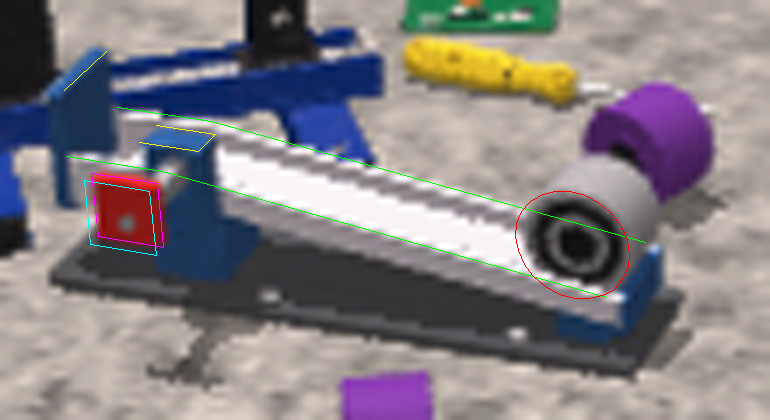

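View pics/top_ov.png

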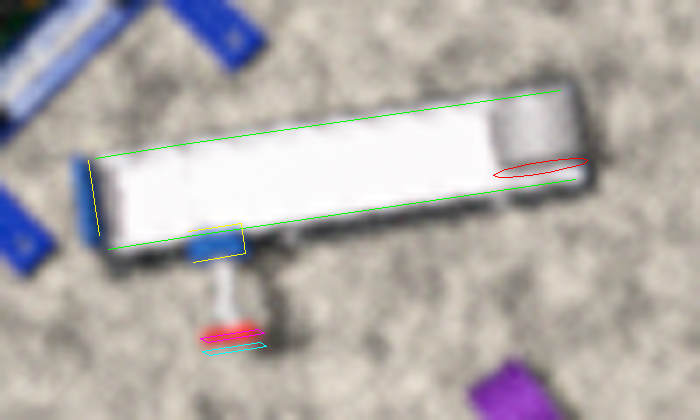

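```bash
cat > plan.py <<'E'
from fit import *
from plant import ctrl
from scipy.spatial.transform import Rotation as Rn
p=np.load("/tmp/pose.npy"); R,t=g2w(p)
def W(g): g=np.array(g)/1000.; return np.r_[R@g[:2]+t,g[2]]
def toG(w): return np.r_[(np.asarray(w[:2])-t)@R,w[2]]*1000
YT=-R[:,1]; X=np.array([0,0,-1.]); Yv=np.r_[YT,0]; RT=np.c_[X,Yv,np.cross(X,Yv)]
def show(s=None):
    s=s or ctrl.get_state(); g=toG(s["eef_pos"]); Rc=Rn.from_quat(s["tcp_rot"]).as_matrix()
    print("t %.2f"%s["time"],"g",g.round(1),"world",s["eef_pos"].round(4),"F",s["contact_force"].round(1),"open %.2f"%s["opening"],"q",s["qpos"].round(2),
      "roterr",Rn.from_matrix(Rc.T@RT).as_rotvec().round(4))
    return s,Rc
def plan(ws,fr=None,nd=4):
    s,Rc=show(); rv=Rn.from_matrix(Rc.T@RT).as_rotvec()
    T=[((np.array(w)-s["eef_pos"])@Rc).round(nd).tolist() for w in ws]
    print("travel",T); 
    if fr is not None: print("dr",[(rv*f).round(3).tolist() for f in fr])
E
python3 - <<'E'
from plan import *
for g in ((-150,0,0),(-133,0,0),(29,0,0),(49,110,0),(49,58,0)): w=W(g); print(g,w.round(3),np.hypot(*w[:2]).round(3),np.degrees(np.arctan2(w[1],w[0])).round(1))
ws=[]
az=np.radians(np.linspace(73.3,-30,26))
ws=[[.18,.60,.26],[.165,.55,.29],[.15,.50,.32]]+[[.52*np.cos(a),.52*np.sin(a),.32] for a in az[1:18]]
plan(ws,np.r_[0,0,0,np.arange(1,18)/25],3)
E
```

```text
(-150, 0, 0) [ 0.537 -0.411  0.   ] 0.676 -37.4
(-133, 0, 0) [ 0.534 -0.394  0.   ] 0.664 -36.4
(29, 0, 0) [ 0.51  -0.234  0.   ] 0.561 -24.6
(49, 110, 0) [ 0.398 -0.23   0.   ] 0.46 -30.0
(49, 58, 0) [ 0.45  -0.223  0.   ] 0.502 -26.3
t 0.10 g [946.  183.8 230.1] world [0.1933 0.6461 0.2301] F [-0.1  0.1 -0.5] open 1.00 q [ 1.13  0.29  1.58 -0.    1.28 -0.15] roterr [1.1321e+00 9.0000e-04 2.1000e-03]
travel [[-0.03, -0.048, 0.001], [-0.06, -0.1, 0.0], [-0.09, -0.153, 0.0], [-0.09, -0.156, 0.038], [-0.09, -0.16, 0.075], [-0.09, -0.167, 0.112], [-0.09, -0.176, 0.148], [-0.09, -0.188, 0.184], [-0.09, -0.203, 0.218], [-0.09, -0.22, 0.252], [-0.09, -0.239, 0.284], [-0.089, -0.261, 0.315], [-0.089, -0.284, 0.344], [-0.089, -0.31, 0.371], [-0.089, -0.338, 0.396], [-0.089, -0.367, 0.419], [-0.089, -0.398, 0.441], [-0.089, -0.431, 0.459], [-0.089, -0.464, 0.476], [-0.089, -0.499, 0.49]]
dr [[0.0, 0.0, 0.0], [0.0, 0.0, 0.0], [0.0, 0.0, 0.0], [0.045, 0.0, 0.0], [0.091, 0.0, 0.0], [0.136, 0.0, 0.0], [0.181, 0.0, 0.0], [0.226, 0.0, 0.0], [0.272, 0.0, 0.001], [0.317, 0.0, 0.001], [0.362, 0.0, 0.001], [0.408, 0.0, 0.001], [0.453, 0.0, 0.001], [0.498, 0.0, 0.001], [0.543, 0.0, 0.001], [0.589, 0.0, 0.001], [0.634, 0.001, 0.001], [0.679, 0.001, 0.001], [0.725, 0.001, 0.001], [0.77, 0.001, 0.001]]
```

Request:
play_rows(
  claw=[255,255,255,255,255,255,255,255,255,255,255,255,255,255,255,255,255,255,255,255],
  travel=[
    [-0.03,-0.035,0],
    [-0.06,-0.08,0],
    [-0.09,-0.125,0],
    [-0.09,-0.156,0.038],
    [-0.09,-0.16,0.075],
    [-0.09,-0.167,0.112],
    [-0.09,-0.176,0.148],
    [-0.09,-0.188,0.184],
    [-0.09,-0.203,0.218],
    [-0.09,-0.22,0.252],
    [-0.09,-0.239,0.284],
    [-0.09,-0.261,0.315],
    [-0.09,-0.284,0.344],
    [-0.09,-0.31,0.371],
    [-0.09,-0.338,0.396],
    [-0.09,-0.367,0.419],
    [-0.09,-0.398,0.441],
    [-0.09,-0.431,0.459],
    [-0.09,-0.464,0.476],
    [-0.09,-0.499,0.49],
  ],
  dr=[
    [0,0,0],
    [0,0,0],
    [0,0,0],
    [0.045,0,0],
    [0.09,0,0],
    [0.135,0,0],
    [0.18,0,0],
    [0.225,0,0],
    [0.27,0,0],
    [0.315,0,0],
    [0.36,0,0],
    [0.405,0,0],
    [0.45,0,0],
    [0.5,0,0],
    [0.545,0,0],
    [0.59,0,0],
    [0.635,0,0],
    [0.68,0,0],
    [0.725,0,0],
    [0.77,0,0],
  ],
  force=40,
)

```text
time: 2.1
eef_pos: [0.5196, 0.0263, 0.3204]
tcp_rot: [0.357, 0.61, -0.359, 0.609]
contact_force: [1.2, -0.2, 0.4]
opening: 0.003
```

```bash
python3 - <<'E'
from plan import *
a=np.array(ctrl.get_state()["eef_pos"])
b=W((-160,0,320)); c=W((-155,0,150)); d=W((-155,0,60))
mid=np.array([.50,-.20,.32])
L=[a+(mid-a)*f for f in np.linspace(0,1,7)[1:]]+[mid+(b-mid)*f for f in np.linspace(0,1,7)[1:]]+[b+(c-b)*f for f in (.33,.66,1)]+[c+(d-c)*f for f in (.4,.8,1,1)]
n=len(L); plan(L,np.clip(np.arange(1,n+1)/12,0,1),3)
E
```

```text
t 2.10 g [284.8 -47.7 320.4] world [0.5196 0.0263 0.3204] F [ 1.2 -0.2  0.4] open 0.00 q [-0.14 -0.12  1.85 -0.    1.41 -0.65] roterr [0.3603 0.0011 0.0023]
travel [[0.0, -0.021, 0.031], [0.0, -0.042, 0.063], [0.0, -0.064, 0.094], [0.001, -0.085, 0.125], [0.001, -0.106, 0.157], [0.001, -0.127, 0.188], [0.001, -0.14, 0.223], [0.001, -0.152, 0.259], [0.001, -0.164, 0.294], [0.001, -0.177, 0.329], [0.001, -0.189, 0.364], [0.001, -0.201, 0.399], [0.057, -0.201, 0.398], [0.113, -0.2, 0.396], [0.171, -0.199, 0.395], [0.207, -0.199, 0.395], [0.243, -0.199, 0.395], [0.261, -0.199, 0.395], [0.261, -0.199, 0.395]]
dr [[0.03, 0.0, 0.0], [0.06, 0.0, 0.0], [0.09, 0.0, 0.001], [0.12, 0.0, 0.001], [0.15, 0.0, 0.001], [0.18, 0.001, 0.001], [0.21, 0.001, 0.001], [0.24, 0.001, 0.002], [0.27, 0.001, 0.002], [0.3, 0.001, 0.002], [0.33, 0.001, 0.002], [0.36, 0.001, 0.002], [0.36, 0.001, 0.002], [0.36, 0.001, 0.002], [0.36, 0.001, 0.002], [0.36, 0.001, 0.002], [0.36, 0.001, 0.002], [0.36, 0.001, 0.002], [0.36, 0.001, 0.002]]
```

Request:
play_rows(
  claw=[255,255,255,255,255,255,255,255,255,255,255,255,255,255,255,255,255,255,255,255],
  travel=[
    [0,-0.021,0.031],
    [0,-0.042,0.063],
    [0,-0.064,0.094],
    [0,-0.085,0.125],
    [0,-0.106,0.157],
    [0,-0.127,0.188],
    [0,-0.14,0.223],
    [0,-0.152,0.259],
    [0,-0.164,0.294],
    [0,-0.177,0.329],
    [0,-0.189,0.364],
    [0,-0.2,0.397],
    [0.04,-0.2,0.396],
    [0.08,-0.2,0.396],
    [0.12,-0.2,0.395],
    [0.16,-0.2,0.395],
    [0.2,-0.199,0.395],
    [0.23,-0.199,0.395],
    [0.25,-0.199,0.395],
    [0.26,-0.199,0.395],
  ],
  dr=[
    [0.03,0,0],
    [0.06,0,0],
    [0.09,0,0.001],
    [0.12,0,0.001],
    [0.15,0,0.001],
    [0.18,0,0.001],
    [0.21,0,0.001],
    [0.24,0,0.002],
    [0.27,0,0.002],
    [0.3,0,0.002],
    [0.33,0,0.002],
    [0.36,0.001,0.002],
    [0.36,0.001,0.002],
    [0.36,0.001,0.002],
    [0.36,0.001,0.002],
    [0.36,0.001,0.002],
    [0.36,0.001,0.002],
    [0.36,0.001,0.002],
    [0.36,0.001,0.002],
    [0.36,0.001,0.002],
  ],
)

```text
time: 4.1
eef_pos: [0.536, -0.4145, 0.0573]
tcp_rot: [0.462, 0.538, -0.462, 0.534]
contact_force: [-0.9, 0.4, -0.4]
opening: -0.001
```

```bash
cat > snap.py <<'E'
from plan import *
from plant import vision
def snap(tag,box=(150,130,330,265),s=4):
    d=vision.read_camera("scene"); np.savez(f"/tmp/scene_{tag}.npz",**d)
    x0,y0,x1,y1=box; cv2.imwrite(f"pics/s_{tag}.png",cv2.resize(d["img"][y0:y1,x0:x1,::-1],None,fx=s,fy=s,interpolation=cv2.INTER_CUBIC))
    return d
E
python3 - <<'E'
from snap import *
snap("a")
L=[W((-155,0,34))]*2+[W((x,0,34)) for x in (-150,-146,-142,-138,-135)]
plan(L,[1]*7)
E
```

```text
t 4.15 g [-153.4    1.3   56.9] world [ 0.5358 -0.4144  0.0569] F [ 0.1 -0.3 -0.8] open -0.00 q [-0.81  0.47  1.67 -0.    1.   -0.96] roterr [ 0.0001 -0.005   0.0039]
travel [[0.0228, 0.0013, 0.0017], [0.0228, 0.0013, 0.0017], [0.0229, 0.0013, -0.0033], [0.0229, 0.0013, -0.0073], [0.0229, 0.0013, -0.0113], [0.0229, 0.0013, -0.0153], [0.0229, 0.0013, -0.0183]]
dr [[0.0, -0.005, 0.004], [0.0, -0.005, 0.004], [0.0, -0.005, 0.004], [0.0, -0.005, 0.004], [0.0, -0.005, 0.004], [0.0, -0.005, 0.004], [0.0, -0.005, 0.004]]
```

```bash
sleep 1
```

```text
(no output)
```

View pics/s_a.png

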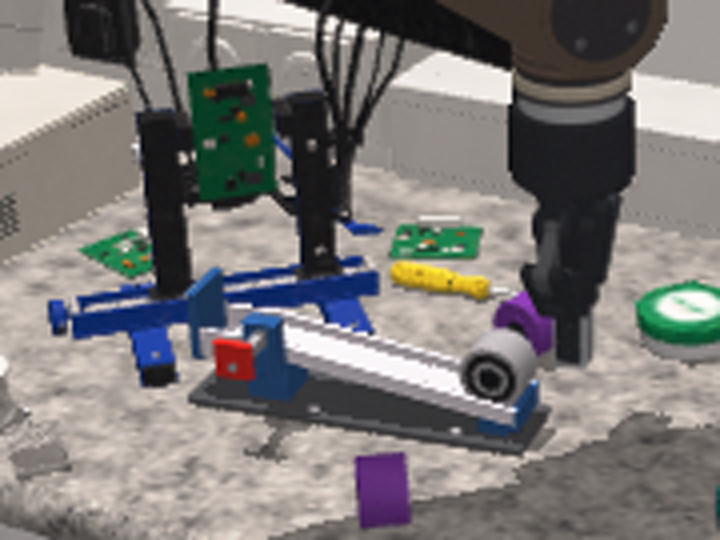

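Request:
play_rows(
  claw=[255,255,255,255,255,255,255],
  travel=[
    [0.015,0.001,0.002],
    [0.0225,0.0013,0.002],
    [0.0225,0.0013,-0.003],
    [0.0225,0.0013,-0.007],
    [0.0225,0.0013,-0.011],
    [0.0225,0.0013,-0.015],
    [0.0225,0.0013,-0.018],
  ],
  dr=[
    [0,-0.005,0.004],
    [0,-0.005,0.004],
    [0,-0.005,0.004],
    [0,-0.005,0.004],
    [0,-0.005,0.004],
    [0,-0.005,0.004],
    [0,-0.005,0.004],
  ],
)

```text
time: 4.85
eef_pos: [0.5346, -0.3961, 0.0352]
tcp_rot: [0.462, 0.535, -0.462, 0.536]
contact_force: [0.1, -0.5, -0.0]
opening: -0.0
```

```bash
python3 - <<'E'
from snap import *
snap("b",(220,180,320,255),7)
xs=np.arange(-131,-131+20*4,4)
L=[W((x,0,1000*max(.0335,float(floorz(x/1000))+.014))) for x in xs]
plan(L,[1])
E
```

```text
t 4.90 g [-134.7   -0.2   35. ] world [ 0.5345 -0.3957  0.035 ] F [ 0.2 -0.3  0. ] open 0.00 q [-0.79  0.48  1.71  0.    0.95 -0.94] roterr [ 0.0007  0.0003 -0.0005]
travel [[0.0015, -0.0002, -0.0037], [0.0015, -0.0002, -0.0077], [0.0014, -0.0002, -0.0117], [0.0008, -0.0002, -0.0157], [0.0003, -0.0002, -0.0197], [-0.0003, -0.0002, -0.0237], [-0.0008, -0.0002, -0.0277], [-0.0014, -0.0002, -0.0317], [-0.002, -0.0002, -0.0357], [-0.0025, -0.0002, -0.0397], [-0.0031, -0.0002, -0.0437], [-0.0037, -0.0002, -0.0477], [-0.0042, -0.0002, -0.0517], [-0.0048, -0.0002, -0.0557], [-0.0054, -0.0002, -0.0597], [-0.0059, -0.0002, -0.0637], [-0.0065, -0.0002, -0.0677], [-0.007, -0.0002, -0.0717], [-0.0076, -0.0002, -0.0757], [-0.0082, -0.0002, -0.0797]]
dr [[0.001, 0.0, -0.0]]
```

```bash
sleep 1
```

```text
(no output)
```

View pics/s_b.png

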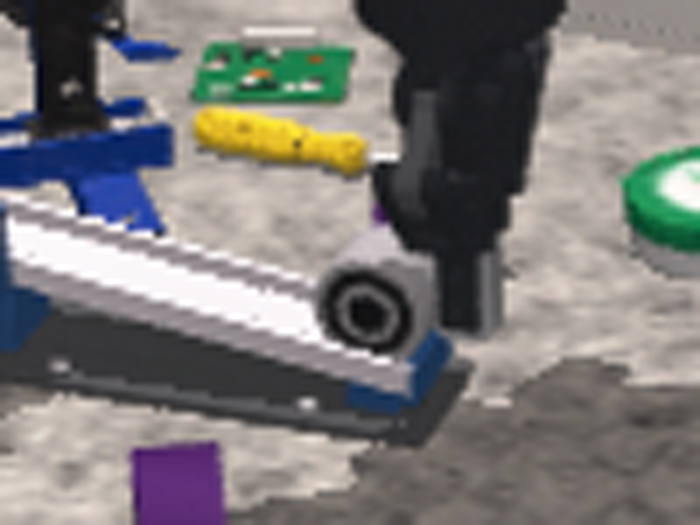

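Request:
play_rows(
  claw=[255,255,255,255,255,255,255,255,255,255],
  travel=[
    [0.001,0,-0.003],
    [0.001,0,-0.006],
    [0.001,0,-0.009],
    [0.001,0,-0.012],
    [0.001,0,-0.016],
    [0,0,-0.02],
    [-0.0003,0,-0.024],
    [-0.001,0,-0.028],
    [-0.0015,0,-0.032],
    [-0.002,0,-0.036],
  ],
  dr=[
    [0,0,0],
    [0,0,0],
    [0,0,0],
    [0,0,0],
    [0,0,0],
    [0,0,0],
    [0,0,0],
    [0,0,0],
    [0,0,0],
    [0,0,0],
  ],
)

```text
time: 5.9
eef_pos: [0.5291, -0.3597, 0.037]
tcp_rot: [0.462, 0.536, -0.461, 0.536]
contact_force: [-0.5, -1.1, -0.0]
opening: 0.003
```

```bash
python3 - <<'E'
from snap import *
snap("c",(210,180,310,255),7)
s,_=show(); x=toG(s["eef_pos"])[0]
xs=x+np.arange(1,21)*4
L=[W((x,0,1000*max(.0335,float(floorz(x/1000))+.014))) for x in xs]
plan(L,[1])
E
```

```text
t 5.95 g [-97.6  -0.2  37. ] world [ 0.529 -0.359  0.037] F [ 0.2 -0.4 -0.6] open -0.00 q [-0.75  0.43  1.78  0.    0.93 -0.9 ] roterr [ 0.001  -0.0006 -0.0001]
t 5.95 g [-97.6  -0.2  37. ] world [ 0.529 -0.359  0.037] F [ 0.2 -0.4 -0.6] open -0.00 q [-0.75  0.43  1.78  0.    0.93 -0.9 ] roterr [ 0.001  -0.0006 -0.0001]
travel [[-0.0008, -0.0002, -0.004], [-0.0013, -0.0002, -0.008], [-0.0019, -0.0002, -0.012], [-0.0024, -0.0002, -0.016], [-0.003, -0.0002, -0.02], [-0.0035, -0.0002, -0.024], [-0.0041, -0.0002, -0.028], [-0.0047, -0.0002, -0.032], [-0.0052, -0.0002, -0.036], [-0.0058, -0.0001, -0.04], [-0.0063, -0.0001, -0.044], [-0.0069, -0.0001, -0.048], [-0.0075, -0.0001, -0.052], [-0.008, -0.0001, -0.056], [-0.0086, -0.0001, -0.06], [-0.0091, -0.0001, -0.064], [-0.0097, -0.0001, -0.068], [-0.0103, -0.0001, -0.072], [-0.0108, -0.0001, -0.076], [-0.0114, -0.0001, -0.08]]
dr [[0.001, -0.001, -0.0]]
```

```bash
sleep 1
```

```text
(no output)
```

View pics/s_c.png

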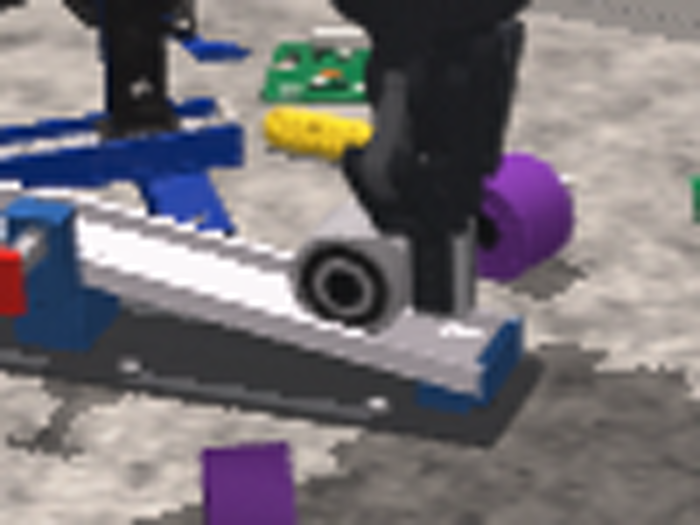

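Request:
play_rows(
  claw=[255,255,255,255,255,255,255,255,255,255,255,255,255,255,255,255,255,255,255,255],
  travel=[
    [-0.0008,0,-0.004],
    [-0.0013,0,-0.008],
    [-0.002,0,-0.012],
    [-0.0024,0,-0.016],
    [-0.003,0,-0.02],
    [-0.0035,0,-0.024],
    [-0.004,0,-0.028],
    [-0.0047,0,-0.032],
    [-0.0052,0,-0.036],
    [-0.0058,0,-0.04],
    [-0.0063,0,-0.044],
    [-0.007,0,-0.048],
    [-0.0075,0,-0.052],
    [-0.008,0,-0.056],
    [-0.0086,0,-0.06],
    [-0.009,0,-0.064],
    [-0.0097,0,-0.068],
    [-0.0103,0,-0.072],
    [-0.0108,0,-0.076],
    [-0.0114,0,-0.08],
  ],
  dr=[
    [0,0,0],
    [0,0,0],
    [0,0,0],
    [0,0,0],
    [0,0,0],
    [0,0,0],
    [0,0,0],
    [0,0,0],
    [0,0,0],
    [0,0,0],
    [0,0,0],
    [0,0,0],
    [0,0,0],
    [0,0,0],
    [0,0,0],
    [0,0,0],
    [0,0,0],
    [0,0,0],
    [0,0,0],
    [0,0,0],
  ],
)

```text
time: 7.95
eef_pos: [0.5171, -0.2796, 0.0485]
tcp_rot: [0.462, 0.536, -0.461, 0.536]
contact_force: [0.7, -0.7, 1.8]
opening: 0.002
```

```bash
python3 - <<'E'
from snap import *
snap("d",(180,170,290,250),7)
s,_=show(); x=toG(s["eef_pos"])[0]
xs=x+np.arange(1,20)*3
L=[W((x,0,1000*(float(floorz(x/1000))+.014))) for x in xs]
plan(L,[1])
E
```

```text
t 8.00 g [-16.6  -0.1  48.4] world [ 0.517  -0.2789  0.0484] F [-0.1 -0.2 -1.2] open 0.00 q [-0.67  0.31  1.91  0.    0.92 -0.82] roterr [ 0.0012 -0.0013  0.0001]
t 8.00 g [-16.6  -0.1  48.4] world [ 0.517  -0.2789  0.0484] F [-0.1 -0.2 -1.2] open 0.00 q [-0.67  0.31  1.91  0.    0.92 -0.82] roterr [ 0.0012 -0.0013  0.0001]
travel [[-0.0005, -0.0001, -0.003], [-0.0009, -0.0001, -0.006], [-0.0013, -0.0001, -0.009], [-0.0018, -0.0001, -0.012], [-0.0022, -0.0, -0.015], [-0.0026, -0.0, -0.018], [-0.003, -0.0, -0.021], [-0.0034, -0.0, -0.024], [-0.0039, -0.0, -0.027], [-0.0043, -0.0, -0.03], [-0.0047, -0.0, -0.033], [-0.0051, -0.0, -0.036], [-0.0055, -0.0, -0.039], [-0.0059, -0.0, -0.042], [-0.0064, -0.0, -0.045], [-0.0068, -0.0, -0.048], [-0.0072, -0.0, -0.051], [-0.0076, -0.0, -0.054], [-0.008, 0.0, -0.057]]
dr [[0.001, -0.001, 0.0]]
```

```bash
sleep 1
```

```text
(no output)
```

View pics/s_d.png

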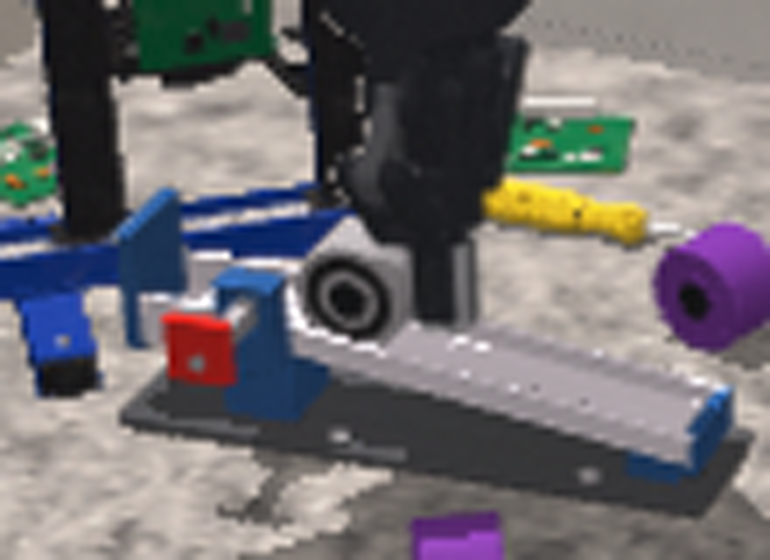

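Request:
play_rows(
  claw=[255,255,255,255,255,255,255,255,255,255,255,255,255,255,255],
  travel=[
    [-0.0005,0,-0.003],
    [-0.001,0,-0.006],
    [-0.0013,0,-0.009],
    [-0.0018,0,-0.012],
    [-0.0022,0,-0.015],
    [-0.0026,0,-0.018],
    [-0.003,0,-0.021],
    [-0.0034,0,-0.024],
    [-0.004,0,-0.027],
    [-0.0043,0,-0.03],
    [-0.0047,0,-0.033],
    [-0.005,0,-0.036],
    [-0.0055,0,-0.039],
    [-0.006,0,-0.041],
    [-0.0062,0,-0.043],
  ],
  dr=[
    [0,0,0],
    [0,0,0],
    [0,0,0],
    [0,0,0],
    [0,0,0],
    [0,0,0],
    [0,0,0],
    [0,0,0],
    [0,0,0],
    [0,0,0],
    [0,0,0],
    [0,0,0],
    [0,0,0],
    [0,0,0],
    [0,0,0],
  ],
)

```text
time: 9.5
eef_pos: [0.5105, -0.2361, 0.0547]
tcp_rot: [0.462, 0.536, -0.461, 0.535]
contact_force: [0.1, -0.6, -0.1]
opening: -0.001
```

```bash
python3 - <<'E'
from snap import *
snap("e",(180,170,290,250),7)
show()
E
```

```text
t 9.55 g [27.   0.  54.6] world [ 0.5104 -0.2358  0.0546] F [ 0.   0.  -0.7] open 0.00 q [-0.61  0.26  1.97  0.    0.92 -0.76] roterr [ 0.0014 -0.0019  0.0004]
```

```bash
sleep 1
```

```text
(no output)
```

View pics/s_e.png

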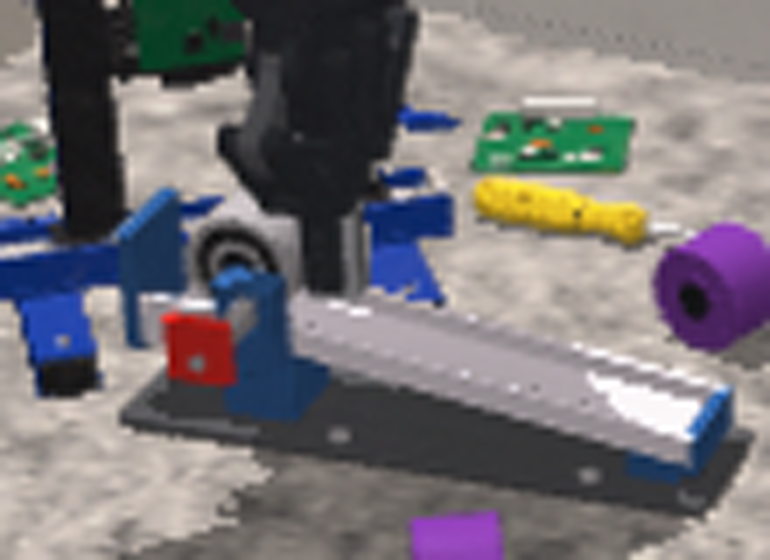

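Request:
play_rows(
  claw=[255,255,255,255,255,255],
  travel=[
    [-0.0003,0,-0.002],
    [-0.0005,0,-0.0035],
    [-0.0007,0,-0.005],
    [-0.0009,0,-0.0065],
    [-0.0009,0,-0.0065],
    [-0.0009,0,-0.0065],
  ],
  dr=[
    [0,0,0],
    [0,0,0],
    [0,0,0],
    [0,0,0],
    [0,0,0],
    [0,0,0],
  ],
)

```text
time: 10.15
eef_pos: [0.5095, -0.2294, 0.0555]
tcp_rot: [0.462, 0.536, -0.461, 0.535]
contact_force: [-0.2, 0.3, -0.2]
opening: 0.002
```

```bash
python3 - <<'E'
from snap import *
snap("f",(180,170,290,250),7)
show()
E
```

```text
t 10.20 g [33.4  0.  55.6] world [ 0.5095 -0.2294  0.0556] F [0.2 0.7 0. ] open -0.00 q [-0.61  0.25  1.98  0.    0.92 -0.76] roterr [ 0.0014 -0.0018  0.0003]
```

```bash
sleep 1
```

```text
(no output)
```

View pics/s_f.png

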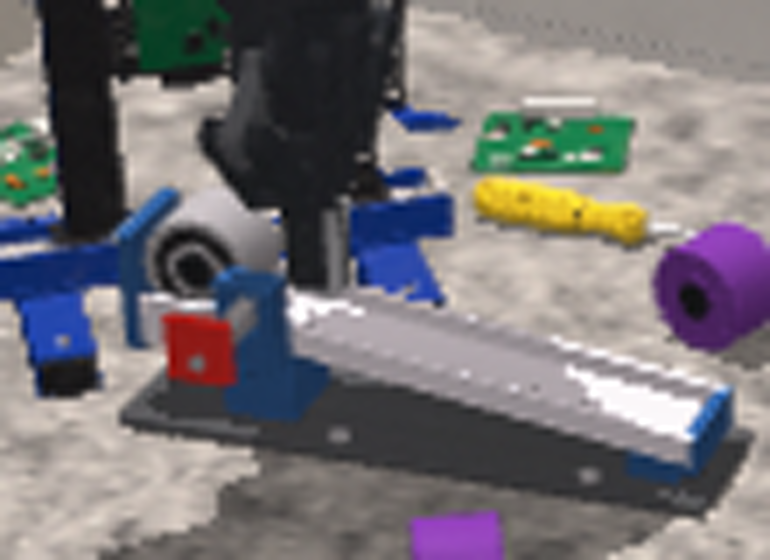

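```bash
python3 - <<'E'
from snap import *
G=[(28,0,57),(20,0,62),(10,0,80),(5,0,115),(5,0,150),(10,30,160),(20,60,160),(35,90,160),(49,112,150),(49,112,115),(49,112,80),(49,112,62),(49,112,58),(49,112,58)]
plan([W(g) for g in G],[1],3)
E
```

```text
t 10.20 g [33.4  0.  55.6] world [ 0.5095 -0.2294  0.0556] F [0.2 0.7 0. ] open -0.00 q [-0.61  0.25  1.98  0.    0.92 -0.76] roterr [ 0.0014 -0.0018  0.0003]
travel [[-0.001, 0.0, 0.005], [-0.006, 0.0, 0.013], [-0.024, -0.0, 0.023], [-0.059, -0.0, 0.028], [-0.094, -0.0, 0.028], [-0.104, -0.03, 0.023], [-0.104, -0.06, 0.013], [-0.104, -0.09, -0.002], [-0.094, -0.112, -0.016], [-0.059, -0.112, -0.016], [-0.024, -0.112, -0.016], [-0.006, -0.112, -0.016], [-0.002, -0.112, -0.016], [-0.002, -0.112, -0.016]]
dr [[0.001, -0.002, 0.0]]
```

Request:
play_rows(
  claw=[255,255,255,255,255,255,255,255,255,255,255,255,255,255],
  travel=[
    [-0.001,0,0.005],
    [-0.006,0,0.013],
    [-0.024,0,0.023],
    [-0.059,0,0.028],
    [-0.094,0,0.028],
    [-0.104,-0.03,0.023],
    [-0.104,-0.06,0.013],
    [-0.104,-0.09,-0.002],
    [-0.094,-0.112,-0.016],
    [-0.07,-0.112,-0.016],
    [-0.045,-0.112,-0.016],
    [-0.03,-0.112,-0.016],
    [-0.02,-0.112,-0.016],
    [-0.02,-0.112,-0.016],
  ],
  dr=[
    [0,0,0],
    [0,0,0],
    [0,0,0],
    [0,0,0],
    [0,0,0],
    [0,0,0],
    [0,0,0],
    [0,0,0],
    [0,0,0],
    [0,0,0],
    [0,0,0],
    [0,0,0],
    [0,0,0],
    [0,0,0],
  ],
)

```text
time: 11.6
eef_pos: [0.3958, -0.2302, 0.0747]
tcp_rot: [0.462, 0.537, -0.461, 0.534]
contact_force: [-0.2, 0.5, 0.8]
opening: 0.003
```

```bash
python3 - <<'E'
from snap import *
d=snap("g",(160,160,290,250),6)
G=[(49,112,65),(49,112,58),(49,110,58),(49,105,58),(49,100,58),(49,96,58),(49,93,58)]
plan([W(g) for g in G],[1])
dt=vision.read_camera("top"); cv2.imwrite("pics/t_g.png",cv2.resize(dt["img"][170:270,180:300,::-1],None,fx=6,fy=6,interpolation=cv2.INTER_CUBIC))
E
```

```text
t 11.65 g [ 48.9 112.1  75.6] world [ 0.3964 -0.2306  0.0756] F [-0.5 -0.3 -0.4] open -0.00 q [-0.75  0.    2.21  0.    0.93 -0.9 ] roterr [ 0.0011 -0.0022  0.0007]
travel [[0.0106, 0.0001, -0.0001], [0.0176, 0.0001, -0.0001], [0.0176, 0.0021, -0.0001], [0.0176, 0.0071, -0.0001], [0.0176, 0.0121, -0.0001], [0.0176, 0.0161, -0.0], [0.0176, 0.0191, -0.0]]
dr [[0.001, -0.002, 0.001]]
```

```bash
sleep 1
```

```text
(no output)
```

View pics/s_g.png

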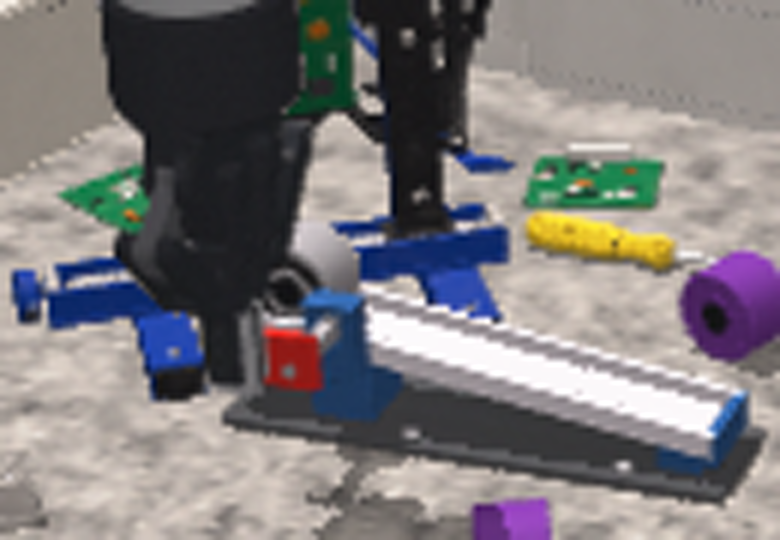

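View pics/t_g.png

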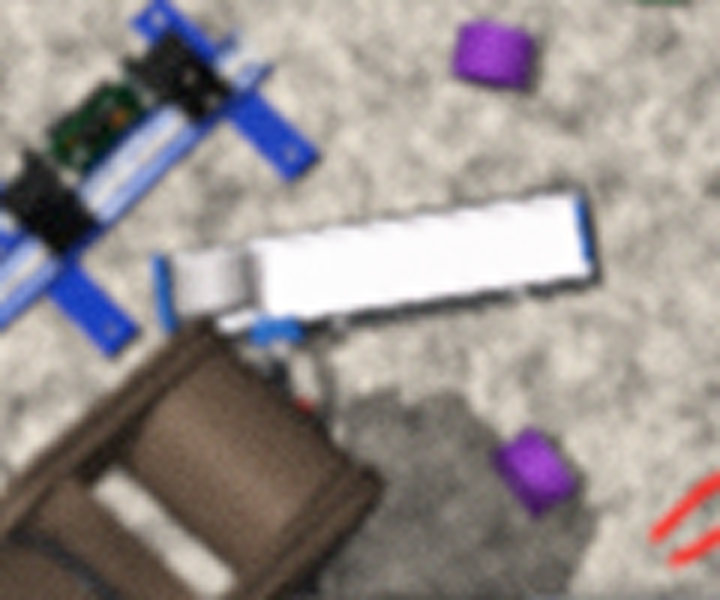

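Request:
play_rows(
  claw=[255,255,255,255,255,255,255,255],
  travel=[
    [0.01,0,0],
    [0.0175,0,0],
    [0.0175,0.002,0],
    [0.0175,0.006,0],
    [0.0175,0.01,0],
    [0.0175,0.014,0],
    [0.0175,0.017,0],
    [0.0175,0.02,0],
  ],
  dr=[
    [0,-0.002,0],
    [0,-0.002,0],
    [0,-0.002,0],
    [0,-0.002,0],
    [0,-0.002,0],
    [0,-0.002,0],
    [0,-0.002,0],
    [0,-0.002,0],
  ],
)

```text
time: 12.5
eef_pos: [0.4171, -0.228, 0.059]
tcp_rot: [0.461, 0.535, -0.461, 0.536]
contact_force: [0.4, 0.0, -0.1]
opening: 0.002
```

```bash
python3 - <<'E'
from snap import *
d=snap("h",(160,160,290,250),6)
plan([W((49,y,58)) for y in np.arange(90,54,-2.5)],[1])
E
```

```text
t 12.55 g [48.4 91.  59. ] world [ 0.4174 -0.228   0.059 ] F [ 0.4 -0.2  0.1] open 0.00 q [-0.71  0.07  2.18 -0.    0.89 -0.86] roterr [ 0.0015  0.0015 -0.0009]
travel [[0.001, 0.001, -0.0006], [0.001, 0.0035, -0.0006], [0.001, 0.006, -0.0006], [0.001, 0.0085, -0.0006], [0.001, 0.011, -0.0006], [0.001, 0.0135, -0.0006], [0.001, 0.016, -0.0006], [0.0011, 0.0185, -0.0006], [0.0011, 0.021, -0.0006], [0.0011, 0.0235, -0.0006], [0.0011, 0.026, -0.0006], [0.0011, 0.0285, -0.0006], [0.0011, 0.031, -0.0006], [0.0011, 0.0335, -0.0006], [0.0011, 0.036, -0.0006]]
dr [[0.001, 0.002, -0.001]]
```

```bash
sleep 1
```

```text
(no output)
```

View pics/s_h.png

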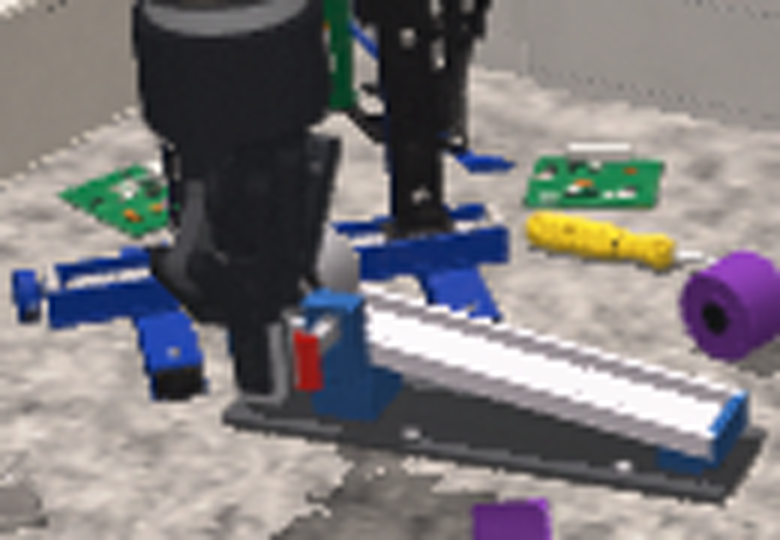

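Request:
play_rows(
  claw=[255,255,255,255,255,255,255,255,255,255,255,255],
  travel=[
    [0.001,0.002,-0.0005],
    [0.001,0.004,-0.0005],
    [0.001,0.0065,-0.0005],
    [0.001,0.009,-0.0005],
    [0.001,0.0115,-0.0005],
    [0.001,0.014,-0.0005],
    [0.001,0.0165,-0.0005],
    [0.001,0.019,-0.0005],
    [0.001,0.0215,-0.0005],
    [0.001,0.024,-0.0005],
    [0.001,0.0265,-0.0005],
    [0.001,0.029,-0.0005],
  ],
  dr=[
    [0,0,0],
    [0,0,0],
    [0,0,0],
    [0,0,0],
    [0,0,0],
    [0,0,0],
    [0,0,0],
    [0,0,0],
    [0,0,0],
    [0,0,0],
    [0,0,0],
    [0,0,0],
  ],
)

```text
time: 13.75
eef_pos: [0.446, -0.223, 0.0579]
tcp_rot: [0.461, 0.536, -0.461, 0.536]
contact_force: [-0.8, 0.9, -0.6]
opening: 0.002
```

```bash
python3 - <<'E'
from snap import *
d=snap("i",(160,160,290,250),6)
plan([W((49,y,58)) for y in np.arange(61,50,-1)],[1])
E
```

```text
t 13.80 g [49.  61.5 58. ] world [ 0.4464 -0.223   0.058 ] F [-1.4  0.  -0.1] open -0.00 q [-0.67  0.12  2.12 -0.    0.9  -0.82] roterr [ 0.0015  0.0013 -0.001 ]
travel [[-0.0, 0.0005, 0.0], [-0.0, 0.0015, 0.0], [-0.0, 0.0025, 0.0], [-0.0, 0.0035, 0.0], [-0.0, 0.0045, 0.0], [-0.0, 0.0055, 0.0], [-0.0, 0.0065, 0.0001], [-0.0, 0.0075, 0.0001], [-0.0, 0.0085, 0.0001], [-0.0, 0.0095, 0.0001], [-0.0, 0.0105, 0.0001]]
dr [[0.002, 0.001, -0.001]]
```

```bash
sleep 1
```

```text
(no output)
```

View pics/s_i.png

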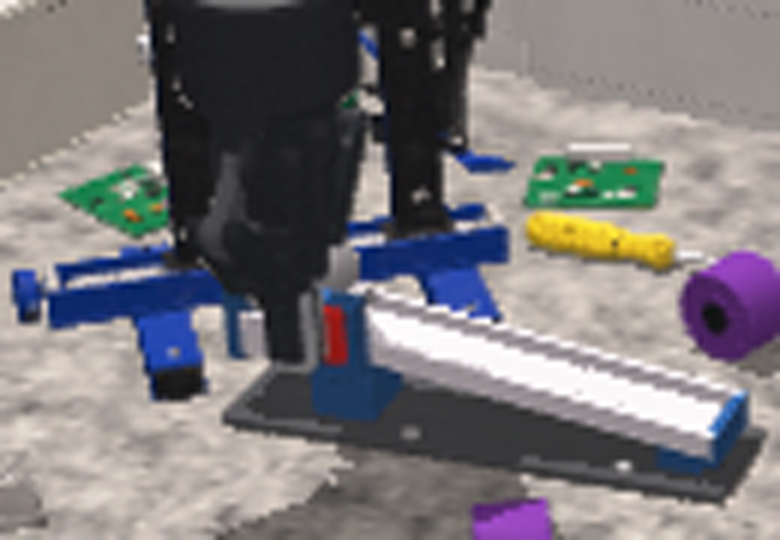

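Request:
play_rows(
  claw=[255,255,255,255,255],
  travel=[
    [0,0.001,0],
    [0,0.002,0],
    [0,0.003,0],
    [0,0.004,0],
    [0,0.004,0],
  ],
  dr=[
    [0,0,0],
    [0,0,0],
    [0,0,0],
    [0,0,0],
    [0,0,0],
  ],
)

```text
time: 14.3
eef_pos: [0.4501, -0.2225, 0.058]
tcp_rot: [0.461, 0.536, -0.461, 0.536]
contact_force: [-2.6, 0.8, 0.0]
opening: -0.001
```

```bash
python3 - <<'E'
from snap import *
show()
E
```

```text
t 14.30 g [49.  57.8 58. ] world [ 0.4501 -0.2225  0.058 ] F [-2.6  0.8  0. ] open -0.00 q [-0.66  0.13  2.12 -0.    0.9  -0.81] roterr [ 0.0018  0.0012 -0.0002]
```

Request:
play_rows(
  claw=[255,255,255],
  travel=[
    [0,0.001,0],
    [0,0.002,0],
    [0,0.002,0],
  ],
  dr=[
    [0,0,0],
    [0,0,0],
    [0,0,0],
  ],
)

```text
time: 14.6
eef_pos: [0.4502, -0.2224, 0.0579]
tcp_rot: [0.459, 0.537, -0.462, 0.535]
contact_force: [-9.3, -1.7, 5.1]
opening: 0.002
```

Request:
play_rows(
  claw=[255,255,255],
  travel=[
    [0,0.001,0],
    [0,0.002,0],
    [0,0.002,0],
  ],
  dr=[
    [0,0,0],
    [0,0,0],
    [0,0,0],
  ],
)

```text
time: 14.9
eef_pos: [0.4501, -0.2224, 0.058]
tcp_rot: [0.458, 0.539, -0.463, 0.534]
contact_force: [-10.2, -1.5, 5.4]
opening: 0.003
```

Request:
play_rows(
  claw=[255,255,255,255,255,255,255,255,255,255,255],
  travel=[
    [0,-0.003,0],
    [0,-0.01,0],
    [0,-0.025,0],
    [0,-0.04,0],
    [-0.02,-0.045,0],
    [-0.06,-0.045,0],
    [-0.1,-0.045,0],
    [-0.14,-0.045,0.04],
    [-0.18,-0.03,0.09],
    [-0.2,-0.01,0.14],
    [-0.2,-0.01,0.14],
  ],
  dr=[
    [0,0,0],
    [0,0,0],
    [0,0,0],
    [0,0,0],
    [0,0,0],
    [0,0,0],
    [0,0,0],
    [0,0,0],
    [0,0,0],
    [0,0,0],
    [0,0,0],
  ],
)

```text
time: 16.0
eef_pos: [0.4641, -0.3655, 0.261]
tcp_rot: [0.458, 0.537, -0.464, 0.535]
contact_force: [0.6, -0.1, -0.4]
opening: -0.001
```

```bash
python3 - <<'E'
from snap import *
d=snap("j",(160,160,290,250),6)
dt=vision.read_camera("top"); cv2.imwrite("pics/t_j.png",cv2.resize(dt["img"][170:270,180:300,::-1],None,fx=6,fy=6,interpolation=cv2.INTER_CUBIC))
show()
P=cloud(d); im=d["img"].astype(int); m=(im[...,0]>120)&(im[...,1]<80)&(im[...,2]<80)&(d["range_z"]>0)
q=P[m]; g=np.c_[(q[:,:2]-t)@R,q[:,2]]*1000; g=g[(abs(g[:,0]-49)<25)&(g[:,1]>25)&(g[:,1]<90)]
print("tab",len(g),np.median(g,axis=0).round(1))
q=np.vstack([P[d["range_z"]>0],cloud(dt)[dt["range_z"]>0]]); g=np.c_[(q[:,:2]-t)@R,q[:,2]]*1000
g=g[(g[:,0]>50)&(g[:,0]<99)&(abs(g[:,1])<17)&(g[:,2]>68)]
from scipy.optimize import least_squares
r=least_squares(lambda v:np.hypot(g[:,0]-v[0],g[:,2]-v[1])-22,[75,64],loss="soft_l1"); print("bearing x,z",r.x,len(g))
E
```

```text
t 16.10 g [-94.8  64.9 260.5] world [ 0.4642 -0.3658  0.2605] F [ 0.1 -0.6  0.9] open 0.00 q [-0.84  0.08  1.76 -0.01  1.3  -0.98] roterr [0.0021 0.0039 0.0082]
tab 80 [47.2 43.  66.7]
bearing x,z [78.18261332 62.77969257] 266
```

```bash
sleep 1
```

```text
(no output)
```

View pics/s_j.png

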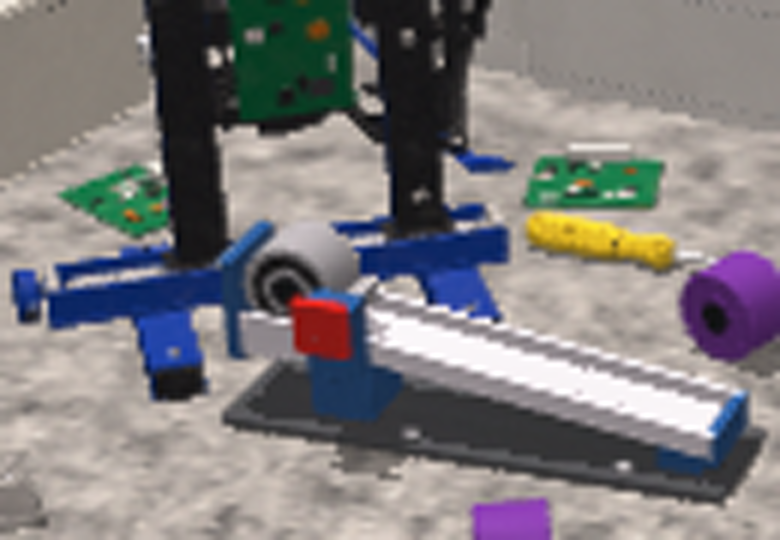

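View pics/t_j.png

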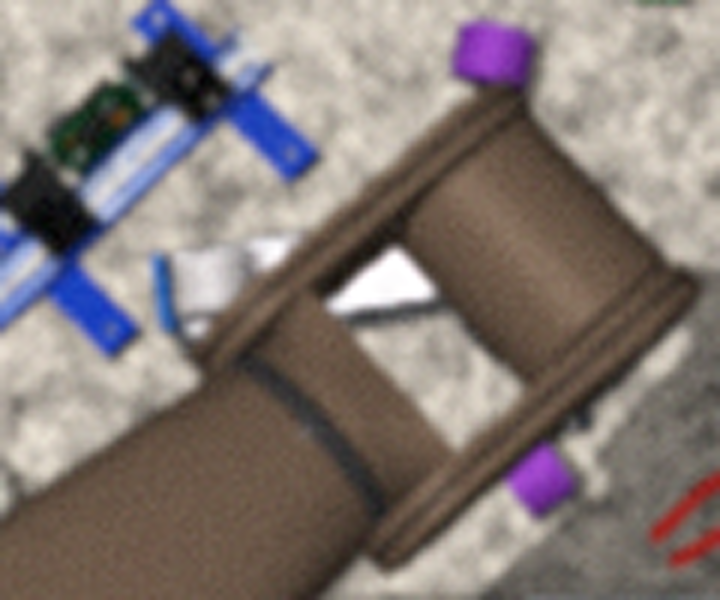

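```bash
python3 -c "
from plant import ctrl
print(ctrl.sign_off())"
```

```text
the job is handed in; nothing more can be done
None
```

The bearing is in the pocket with the gate shut behind it, and I handed the job in at about 16 s of the 45 s allowed; sign-off gave no verdict. I pushed the bearing up the gutter with the shut fingertips, about 14 mm above the floor at 30–40 mm/s, slowing at the crest. It rolled over the crest against the stop by itself. I then pushed the red tab along -y until it met its end stop at about 10 N and drew the hand up and clear.

My last checks after drawing clear:
- **Bearing:** a fit to the depth images put its centre at x 78.2, z 62.8 mm, against a seat of x 78, z 64. The images show it against the end stop.
- **Gate:** the tab face measured y ≈ 43 mm, against 44 for fully shut. It was at about 72 mm before the push.
- **Hand:** the TCP was 0.26 m above the bench, with only noise left on the force reading.
- **Bystanders:** the hand never went near them, and the screwdriver and cutters looked unmoved in the pictures. I did not measure the positions of the five bystanders again.

The gutter pose I fitted fell about 2–3 mm off in the scene camera picture, close to the stated 2 mm calibration error. No check failed.

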